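# Zero a coffee grinder, set it four clicks off and turn its sign to ready

## Robot

A 6-joint arm with a two-finger parallel gripper is mounted at the origin on a cart in front of the work surface, level with it; the furniture and walls round the work are solid. World frame = base frame: x ahead of the robot, y to its left, z up, the work surface at z = 0. Lengths are in m, angles in rad, forces in N, time in s.
With the tool pointing down it reaches from about 0.3 to 0.825 m from the base axis. Payload 5.4 kg.
Tool frame: the origin (TCP) lies on the centre line of the jaws, within the pads' length; the fingertips stand 11 mm ahead of it and the grasp point (between the pads) lies 8 mm behind it (ctrl.tip_extent is the distance from the TCP to the fingertips, in m); z points along the fingers, y is the line along which they close (so a half turn about z gives the same grasp; the last joint's range is limited). The gripper opens to 92 mm and grips with 3 to 60 N. Pads are 20 mm wide; open, the fingers measure 128 mm over their backs; the gripper's body (75 mm by 189 mm) begins 69 mm behind the grasp point.
Start: joints at [-1.327, 0.158, 1.597, -0, 1.386, -0.21], TCP at [0.252, -0.517, 0.226] pointing down, gripper open.
Joint ranges: [-2.91, 2.91], [-0.94, 2.29], [0.18, 2.7], [-1.29, 4.43], [0.17, 2.64], [-3, 3]. Speed limits (rad/s): [2.57, 2.57, 3.14, 3.14, 3.14, 3.14].

## Interface

Orientations are given as a unit quaternion [w, x, y, z].
In Python, from cell import ctrl, vision, finish_job gives the robot as it stands.
- The arm moves only by the shell command python3 -m jog 'ROWS'. ROWS is JSON, a list of rows, each an object with "travel": the shift along the tool's x, y, z normalised to -1 to 1, where 1 is 30 cm, a list of three; "twist": the turn about the tool's z normalised to -1 to 1, where 1 is 0.5 rad; "grip": the gripper's target within -1 to 1 (shut at 1, half-way at 0, fully open at -1). In form: [{"travel": [dx, dy, dz], "twist": twist, "grip": grip}, ...]. A call has 1 to 8 rows; each row is the pose to reach, as a shift and turn from the pose commanded when the call began, along the tool's axes at that moment; what a row does not reach only later rows make up. A row lasts 1/12 s, in which the tool goes at most 41.7 mm and 7.16 degrees, less where a joint would pass 70% of its speed; a pose out of reach is approached as far as the arm can. A call with a number of a shift or a turn outside -1 to 1 is refused whole. A call with a gripper value outside its range is refused whole. The fingers move at their own pace and stop on an object; the grip force is fixed at half the most. Time passes only in rows, so rows that repeat a pose let the fingers close. It gives the time, the measured TCP pose, the force, the opening and the grip force at its end, in the units of the state.
- ctrl.get_obs(): the state, without advancing time (a new reading comes with each control period).
- vision.capture(name): name is "side" or "top" or "wrist"; returns a dict with "img" (420x560x3 uint8, blue, green, red), "fx", "fy", "cx", "cy" (pixels), "cam_to_world" (4x4, takes a point from camera to world coordinates); the wrist camera has in their place "tool_from_camera" (4x4, takes a point from camera to tool coordinates, whose origin is the TCP and whose axes are the flange's). Camera axes: x right, y up, looking along -z (the intrinsics and any distortion apply to the point x, -y, -z); pixel columns grow to the right and rows downward; lengths in m; the calibration is good to about 2 mm. A picture is of the moment at which its call begins: read the wrist's pose just before it. There is no depth.
- finish_job(): hands the job in; it is judged then, once.
The state is a dict: "t": time; "joint_positions": joint angles; "qd": joint speeds; "effort": joint torques, N m; "tcp_pos": TCP position; "orientation": TCP orientation; "contact_force": force on the tool from outside, world axes, zero at the start; "ft_torque": the same for the moment, N m; "opening": finger opening in m; "grip_force": force on a finger pad.
Only numpy, scipy, OpenCV 4.12 (cv2) and the standard library are available. Lean on these libraries where they do the work, as an engineer would, in place of code of your own. Each camera call takes 0.05 s, during which the arm holds its last target. There are 200 camera calls.

## Task

Set the coffee grinder: swing the red-knobbed lever of its adjusting collar clockwise (seen from above) until the burrs touch and it stops, then back it off exactly four clicks and let go. When it is set, turn the little swivel sign beside it half a turn so that its green ready side squarely faces front where the red side was. Leave the bowl, mug, glass and sugar can where they stand.

Things in the scene. Friction and masses are not known exactly. Their poses are not given: they have to be found in the camera images.
- grinder: Black bench coffee grinder, fixed. Origin on the table under the axis of its round body; front (chute, bowl) = -x, z up. Foot plate x -160 to +55, y +-68, 18 mm high. Round body of 40 to 51 mm radius up to z 160. Aluminium adjusting collar on it, 51 mm radius, z 162 to 184. Chute on the front, below z 140, out to 93 mm from the axis.
- hopper_lid (a point): Middle of the top of the hopper lid, on the grinder's axis, 298 mm up (a small knob on it ends at 307). The clear empty hopper overhangs the lever: radius 36 mm at z 204, 66 at z 244, 68 at z 286, lid 71 from 286 to 298. A gripper coming straight down on the lever's ball strikes it: lean the tool 25 to 45 degrees, the hand outward from the axis.
- collar_axis (a point): Point on the vertical axis of the collar at the height of the lever (173 mm above the table); axes as grinder.
- lever_knob (a point): Centre of the red ball, 21 mm in diameter, on the end of the collar's lever (a level, radial 8 mm steel rod); 90 mm from the collar's axis, 173 mm above the table. It moves on a level circle round collar_axis. It can be pinched from its two sides along that circle, or pushed. Its axes turn with the collar.
- touch_point (a point): Where the ball's centre stands when the burrs touch (fixed to the grinder): 0.70 rad to the robot's left of the grinder's front.
- collar (a joint): Collar angle, rad. 0 = burrs touch, a firm stop. Grows as it is backed off, anticlockwise from above; lever straight to the front at 0.70, other stop at 1.62. Sprung notch (click) every 0.262 (15 deg) from the touch; fourth click at 1.047. About 4 N at the ball carries it over a click; let go near a notch it snaps in. Seven dark ticks on the band under the collar mark the notches 0 to 6.
- sign: Fixed foot of the swivel sign: steel disc of 46 mm radius, 10 mm high, with a 12 mm pin up to z 52. Origin on the table under the pivot; its front is its -x side.
- sign_axis (a point): Point on the vertical pivot of the sign at the height of the tile's middle (95 mm above the table); axes as sign (-x is the front).
- tile_edge (a point): Middle of the tile's edge that is on the robot's right (the sign's -y) at 0; 52 mm from the pivot, 95 mm above the table. The tile: upright plate 104 wide, 70 high (z 60 to 130), 9 mm thick, pivoted at its middle; red face with barred ring, green face with tick. The point's -x axis points out of the red face.
- sign_tile (a joint): Tile angle, rad. 0 = red face to the sign's front, 3.14 = green face to the front; a stop at both. Grows anticlockwise from above: tile_edge goes away from the robot, round the back, to the left. Stays where it is left; about 1 N at the edge turns it.
- catch_bowl: Small white bowl, 100 mm across, 46 mm high, loose on the grinder's foot plate under the chute. Origin under its centre. Leave it.
- sugar_can: Black round sugar canister, 86 mm across, 118 mm high, loose, behind the work. Origin under its centre. Leave it.
- mug: Red mug, 88 x 99 x 90 mm, loose, to the left. Origin under its centre. Leave it.
- glass_cup: Clear drinking glass, 79 mm across, 100 mm high, loose, to the right. Origin under its centre. Leave it.
Things that resemble listed ones, but are neither listed nor needed, are in the scene too. Leave any blue or pink look-alike of the sign alone.

How it is judged:
By the outcome, as a careful person would: the job done as asked, in the order asked, and still so for the second after the job is handed in, with the robot touching nothing.
It also fails if it takes over 61 s, if anything falls off the work surface, if the arm or the gripper's body presses on something with over 40 N, if the wrist force passes 120 N, or if a joint passes its speed limit or range.

## Working session

There is one attempt and no reset: what is moved stays moved. The work goes in short steps, Python scripts to look and compute and a shell command to move; the robot and the scene stay as the last step left them, time stands still between calls to the robot, and variables do not carry over. Pictures are saved under pics/ and viewed, at most 11 in all, crops included, and the job is handed in when it is done.

```bash
ls; mkdir -p pics
python3 - <<'E'
from cell import ctrl, vision
import cv2,numpy as np
for n in ("side","top"):
    c=vision.capture(n); cv2.imwrite(f"pics/{n}0.png",c["img"])
    print(n,c["fx"],c["fy"],c["cx"],c["cy"],np.round(c["cam_to_world"],4).tolist(),[k for k in c])
c=vision.capture("wrist");print({k:(np.round(v,4).tolist() if k!="img" else 0) for k,v in c.items()})
print(ctrl.get_obs())
E
```

```text
pics
side 500.6958335767521 500.6958335767521 271.23628000469387 215.29534881809812 [[-0.917, 0.2533, -0.3082, 0.1025], [-0.3989, -0.5736, 0.7154, 1.2188], [0.0045, 0.779, 0.627, 1.2845], [0.0, 0.0, 0.0, 1.0]] ['img', 'fx', 'fy', 'cx', 'cy', 'cam_to_world']
top 543.4220086393581 543.4220086393581 278.13511765159717 212.13561364876628 [[-0.007, 0.9925, -0.1221, 0.4086], [-1.0, -0.0078, -0.0058, 0.014], [-0.0067, 0.1221, 0.9925, 1.8203], [0.0, 0.0, 0.0, 1.0]] ['img', 'fx', 'fy', 'cx', 'cy', 'cam_to_world']
{'img': 0, 'fx': 370.663, 'fy': 370.663, 'cx': 284.7508, 'cy': 209.1631, 'tool_from_camera': [[0.0002, 0.9551, 0.2964, 0.0842], [1.0, -0.0008, 0.0018, 0.0007], [0.0019, 0.2964, -0.955, -0.1584], [0.0, 0.0, 0.0, 1.0]]}
{'t': 0.15, 'joint_positions': array([-1.32709946e+00,  1.58894074e-01,  1.59787783e+00, -1.77114752e-05,
        1.38620693e+00, -2.10119124e-01]), 'qd': array([-2.35275953e-04, -1.19312645e-03, -4.44816962e-03,  4.74068668e-04,
       -7.20746327e-04, -5.82287703e-05]), 'effort': array([ 3.77101605e-04, -3.85916018e+01, -3.22433460e+01,  7.00988551e-02,
        3.51242954e-02, -8.70750750e-05]), 'tcp_pos': array([ 0.25193561, -0.51637449,  0.22488345]), 'orientation': array([-6.92849991e-04,  9.74366046e-01,  2.24967394e-01, -2.03386550e-05]), 'contact_force': array([-0.27719714,  0.38263874,  0.26308925]), 'ft_torque': array([0.01845897, 0.02570971, 0.03657063]), 'grip_force': 0.0, 'opening': 0.09206840169758512}
```

View pics/side0.png

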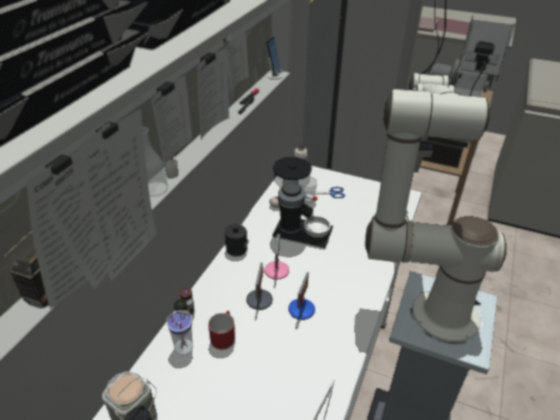

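View pics/top0.png

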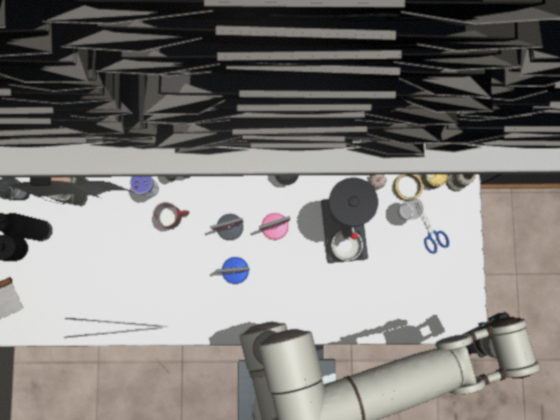

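Top view: the grinder's lid is at (353,201) and its red ball at about (354,236). Sign candidates are the dark steel foot (230,227), pink (275,226) and blue (235,270). Red candidates are the ball (354,236) and the mug handle (183,213). I choose the ball on the collar and the dark-footed sign, and check both in one composite crop.

Run:
```python
import cv2,numpy as np
t=cv2.imread("pics/top0.png");s=cv2.imread("pics/side0.png")
r=lambda im,x,y,w,h,W,H:cv2.resize(im[y:y+h,x:x+w],(W,H),interpolation=cv2.INTER_CUBIC)
a=np.vstack([np.hstack([r(t,300,165,100,75+25,400,300),r(t,195,200,100,100,400,300)]),np.hstack([r(s,260,150,100,100,400,300),r(s,230,240,100,100,400,300)])])
cv2.imwrite("pics/c1.png",a)
```

```text
(no output)
```

View pics/c1.png

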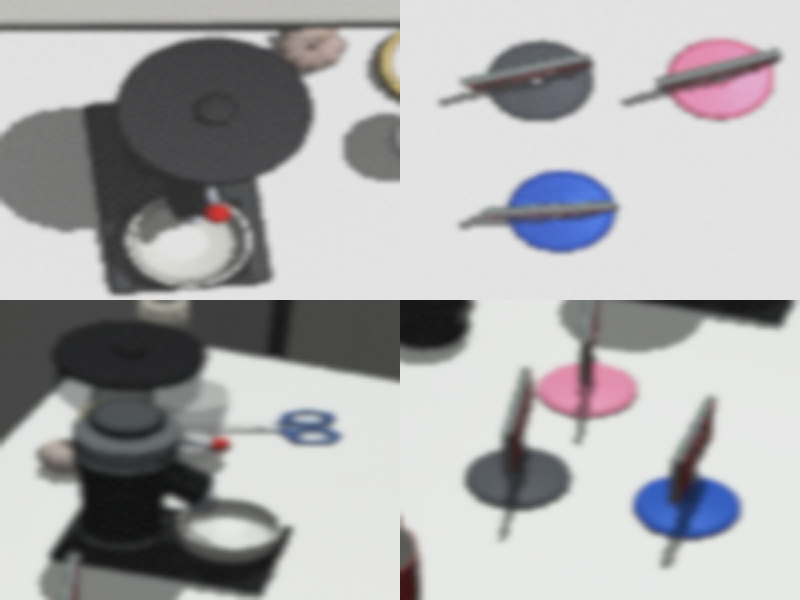

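The crop confirms both. The red ball at top (354.5,236) and side (315,198) sits on a steel rod from the aluminium collar. The dark steel-footed sign is at top (230.3,227), with its red face to the robot. Now compute positions.

```bash
cat > h.py <<'E'
import numpy as np,cv2
from scipy.spatial.transform import Rotation as R
def Rq(q): return R.from_quat(np.r_[q[1:],q[0]]).as_matrix()
def ray(c,px,M=None):
    M=c["cam_to_world"] if M is None else M
    d=np.array([(px[0]-c["cx"])/c["fx"],-(px[1]-c["cy"])/c["fy"],-1.]);return M[:3,3],M[:3,:3]@d
def onz(c,px,z,M=None):
    o,d=ray(c,px,M);return o+d*(z-o[2])/d[2]
def proj(c,p,M=None):
    M=c["cam_to_world"] if M is None else M
    q=M[:3,:3].T@(np.asarray(p)-M[:3,3]);return np.array([c["cx"]+c["fx"]*q[0]/-q[2],c["cy"]-c["fy"]*q[1]/-q[2]])
def wristM(o,c):
    T=np.eye(4);T[:3,:3]=Rq(o["orientation"]);T[:3,3]=o["tcp_pos"];return T@c["tool_from_camera"]
def redball(c,box):
    x,y,w,h=box;i=c["img"][y:y+h,x:x+w].astype(int);m=(i[...,2]>130)&(i[...,2]>2*i[...,1])&(i[...,2]>2*i[...,0])
    v,u=np.nonzero(m);return np.array([u.mean()+x,v.mean()+y]),m.sum()
E
python3 - <<'E'
from h import *
from cell import vision
t=vision.capture("top");s=vision.capture("side")
bt,n=redball(t,(340,225,30,20));bs,n2=redball(s,(305,190,20,16));print(bt,n,bs,n2)
b=onz(t,bt,.173);print("ball",b,onz(s,bs,.173))
l=onz(t,(353.75,201),.307);print("lid",l,onz(s,(292,166.7),.307),"d",np.linalg.norm((b-l)[:2]),np.arctan2(*(b-l)[[1,0]]))
print("plate front L,R",onz(t,(327.5,262.7),.018),onz(t,(367.5,258.3),.018),"back L",onz(t,(321.5,200.2),.018))
print("disc",onz(t,(230.3,227),.01),onz(s,(259.5,299.5),.01))
print("tile top ends",onz(t,(212,227.5),.13),onz(t,(242.5,220.5),.13))
for n,p in(("can",(283,178)),("mug",(167,216)),("pink",(275,226)),("blue",(235,270)),("glass",(408,211))):print(n,onz(t,p,0.0))
E
```

```text
[354.04545455 235.72727273] 22 [314.5 197.5] 4
ball [ 0.53732256 -0.20621611  0.173     ] [ 0.5440511  -0.21052382  0.173     ]
lid [ 0.62464484 -0.18982818  0.307     ] [ 0.62512884 -0.17779373  0.307     ] d 0.08884675269546602 -2.9560788378953697
plate front L,R [ 0.46086185 -0.13722341  0.018     ] [ 0.47438202 -0.26954157  0.018     ] back L [ 0.66948008 -0.12092306  0.018     ]
disc [0.58247109 0.18509459 0.01      ] [0.58508694 0.1940646  0.01      ]
tile top ends [0.56981445 0.23098117 0.13      ] [0.59107697 0.13562765 0.13      ]
can [0.74940743 0.00731782 0.        ]
mug [0.62237716 0.40005058 0.        ]
pink [0.58565312 0.03556746 0.        ]
blue [0.43938213 0.16983154 0.        ]
glass [ 0.63297655 -0.41303168  0.        ]
```

```bash
python3 -m jog '[{"travel":[0,0,-1],"twist":0,"grip":1},{"travel":[0,0,-1],"twist":0,"grip":1},{"travel":[0,0,-1],"twist":0,"grip":1},{"travel":[0,0,-1],"twist":0,"grip":1},{"travel":[0,0,-1],"twist":0,"grip":1},{"travel":[0,0,-1],"twist":0,"grip":1},{"travel":[0,0,-1],"twist":0,"grip":1},{"travel":[0,0,-1],"twist":0,"grip":1}]'
python3 - <<'E'
from cell import ctrl;print(ctrl.get_obs()["joint_positions"])
E
```

```text
t: 0.92
tcp_pos: [0.2521, -0.5171, 0.5338]
orientation: [0.006, 0.974, 0.225, 0.0]
contact_force: [0.7, 0.7, 1.3]
opening: 0.0406
grip_force: 0.0
[-1.32708724e+00  1.69004631e-01  9.84792542e-01  4.02461293e-05
  1.97568823e+00 -2.10074140e-01]
```

```bash
python3 -m jog '[{"travel":[0,0,-1],"twist":0,"grip":1},{"travel":[0,0,-1],"twist":0,"grip":1},{"travel":[0,0,-1],"twist":0,"grip":1},{"travel":[0,0,-1],"twist":0,"grip":1},{"travel":[0,0,-1],"twist":0,"grip":1},{"travel":[0,0,-1],"twist":0,"grip":1},{"travel":[0,0,-1],"twist":0,"grip":1},{"travel":[0,0,-1],"twist":0,"grip":1}]'
python3 - <<'E'
from cell import ctrl;print(ctrl.get_obs()["joint_positions"])
E
```

```text
t: 1.58
tcp_pos: [0.2307, -0.4726, 0.7305]
orientation: [0.011, 0.974, 0.225, 0.002]
contact_force: [0.3, 0.4, 0.5]
opening: 0.0005
grip_force: 0.0
[-1.34942585  0.43844276  0.1829639   0.00770515  2.49779077 -0.22629469]
```

```bash
python3 -m jog '[{"travel":[0,0,0.2],"twist":0,"grip":1},{"travel":[0,0,0.2],"twist":0,"grip":1},{"travel":[0,0,0.2],"twist":0,"grip":1}]'
python3 - <<'E'
from cell import ctrl;o=ctrl.get_obs();print(o["joint_positions"],o["orientation"])
E
python3 -m jog '[{"travel":[0,1,-1],"twist":0,"grip":1},{"travel":[0,1,-1],"twist":0,"grip":1},{"travel":[0,1,-1],"twist":0,"grip":1},{"travel":[0,1,-1],"twist":0,"grip":1},{"travel":[0,1,-1],"twist":0,"grip":1},{"travel":[0,1,-1],"twist":0,"grip":1},{"travel":[0,1,-1],"twist":0,"grip":1},{"travel":[0,1,-1],"twist":0,"grip":1}]'
python3 - <<'E'
from cell import ctrl;o=ctrl.get_obs();print(o["joint_positions"],o["orientation"])
E
```

```text
t: 1.83
tcp_pos: [0.2317, -0.4747, 0.6661]
orientation: [0.009, 0.974, 0.225, 0.002]
contact_force: [0.1, -0.6, -2.7]
opening: -0.0001
grip_force: 0.0
[-1.34845781  0.21999155  0.63958712  0.00599858  2.26441974 -0.22782149] [0.00880321 0.97430168 0.22506357 0.00226517]
t: 2.5
tcp_pos: [0.2538, -0.5207, 0.6965]
orientation: [0.023, 0.974, 0.225, 0.005]
contact_force: [-0.3, 0.2, -0.9]
opening: 0.0007
grip_force: 0.0
[-1.33070487  0.50325639  0.18300564  0.01364032  2.40974387 -0.20346546] [0.02270574 0.97409311 0.22495215 0.00485729]
```

```bash
python3 -m jog '[{"travel":[-0.2,1,0],"twist":0,"grip":1}]'|sed -n 1,3p
python3 -m jog '[{"travel":[-0.2,1,0],"twist":0,"grip":1}]'|sed -n 1,3p
python3 -m jog '[{"travel":[-0.2,1,0],"twist":0,"grip":1},{"travel":[-0.2,1,0],"twist":0,"grip":1},{"travel":[-0.2,1,0],"twist":0,"grip":1}]'|sed -n 1,3p
python3 -m jog '[{"travel":[-0.2,1,-1],"twist":0,"grip":1},{"travel":[-0.2,1,-1],"twist":0,"grip":1},{"travel":[-0.2,1,-1],"twist":0,"grip":1}]'|sed -n 1,3p
python3 - <<'E'
from cell import ctrl;o=ctrl.get_obs();print(o["joint_positions"],o["orientation"])
E
```

```text
t: 2.58
tcp_pos: [0.2578, -0.5438, 0.6829]
orientation: [0.031, 0.974, 0.226, 0.006]
t: 2.67
tcp_pos: [0.2615, -0.5718, 0.6637]
orientation: [0.038, 0.974, 0.225, 0.008]
t: 2.92
tcp_pos: [0.2681, -0.6327, 0.6132]
orientation: [0.048, 0.973, 0.225, 0.01]
t: 3.17
tcp_pos: [0.2561, -0.6318, 0.6291]
orientation: [0.062, 0.972, 0.224, 0.012]
[-1.3754277   0.62073419  0.18300927  0.0349823   2.21410845 -0.23563573] [0.06207705 0.97242667 0.2244707  0.01207141]
```

```bash
python3 -m jog '[{"travel":[-0.2,1,-0.8],"twist":0,"grip":1}]'|sed -n 3p
python3 -m jog '[{"travel":[-0.2,1,-0.8],"twist":0,"grip":1}]'|sed -n 3p
python3 -m jog '[{"travel":[-0.2,1,-0.8],"twist":0,"grip":1}]'|sed -n 3p
python3 -m jog '[{"travel":[-0.2,1,-0.8],"twist":0,"grip":1}]'|sed -n 3p
python3 -m jog '[{"travel":[-0.2,1,-0.8],"twist":0,"grip":1}]'|sed -n 3p
python3 -m jog '[{"travel":[-0.2,1,-0.8],"twist":0,"grip":1}]'|sed -n 3p
python3 -m jog '[{"travel":[-0.2,1,-0.8],"twist":0,"grip":1}]'|sed -n 3p
python3 -m jog '[{"travel":[-0.2,1,-0.8],"twist":0,"grip":1}]'
python3 - <<'E'
from cell import ctrl;o=ctrl.get_obs();print(o["joint_positions"],o["orientation"])
E
```

```text
orientation: [0.074, 0.972, 0.224, 0.014]
orientation: [0.087, 0.971, 0.224, 0.016]
orientation: [0.099, 0.969, 0.224, 0.018]
orientation: [0.111, 0.968, 0.223, 0.019]
orientation: [0.123, 0.967, 0.223, 0.021]
orientation: [0.135, 0.965, 0.223, 0.023]
orientation: [0.147, 0.964, 0.222, 0.024]
t: 3.83
tcp_pos: [0.2368, -0.6623, 0.6792]
orientation: [0.16, 0.962, 0.222, 0.026]
contact_force: [0.0, -0.6, 0.5]
opening: 0.0006
grip_force: 0.0
[-1.43420911  0.5612221   0.18325756  0.09036957  2.08004976 -0.25954255] [0.15958839 0.96166242 0.22153083 0.02571043]
```

Run:
```python
from h import *
from cell import vision,ctrl
t=vision.capture("top");s=vision.capture("side")
o,d1=ray(t,(100,176));_,d2=ray(t,(450,173));n=np.cross(d1,d2);n/=np.linalg.norm(n)
for p in ((290,8),(150,85),(290,73),(200,140),(120,208),(290,88)):
    q,d=ray(s,p);print(p,np.round(q+d*(n@(o-q))/(n@d),3))
ob=ctrl.get_obs();print(np.round(Rq(ob["orientation"]),3).tolist())
```

```text
(290, 8) [ 0.588 -0.023  0.894]
(150, 85) [0.578 0.606 0.945]
(290, 73) [ 0.633 -0.153  0.662]
(200, 140) [0.62 0.41 0.73]
(120, 208) [0.617 0.692 0.746]
(290, 88) [ 0.646 -0.19   0.595]
[[0.901, 0.417, 0.12], [0.434, -0.851, -0.296], [-0.022, 0.319, -0.948]]
```

```bash
python3 -m jog '[{"travel":[-0.2,1,-0.7],"twist":0,"grip":1}]'|sed -n 3p
python3 -m jog '[{"travel":[-0.2,1,-0.7],"twist":0,"grip":1}]'|sed -n 3p
python3 -m jog '[{"travel":[-0.2,1,-0.7],"twist":0,"grip":1}]'|sed -n 3p
python3 -m jog '[{"travel":[-0.2,1,-0.7],"twist":0,"grip":1}]'|sed -n 3p
cat > mv.py <<'E'
import sys
from h import *
from cell import ctrl
np.set_printoptions(suppress=True,precision=4)
o=ctrl.get_obs();A=Rq(o["orientation"]);z=A[:,2]
print("t",o["t"],"p",o["tcp_pos"],"q",o["joint_positions"],"F",o["contact_force"],"open",o["opening"])
print("lean deg",np.degrees(np.arccos(-z[2])),"dir",np.degrees(np.arctan2(z[1],z[0])),"x",A[:,0],"y",A[:,1],"z",z)
if len(sys.argv)>3:
    p=np.array(list(map(float,sys.argv[1:4])));print("travel",A.T@(p-o["tcp_pos"])/.3)
E
python3 mv.py 0.46 0.43 0.62
```

```text
orientation: [0.17, 0.96, 0.221, 0.027]
orientation: [0.183, 0.958, 0.221, 0.029]
orientation: [0.197, 0.955, 0.22, 0.03]
orientation: [0.21, 0.952, 0.219, 0.031]
t 4.2667 p [ 0.2276 -0.672   0.7111] q [-1.4629  0.5262  0.1836  0.1213  2.0151 -0.2688] F [-0.0124  0.4816 -0.9414] open 0.0004037048211877938
lean deg 24.478941932930407 dir -68.53494336855599 x [ 0.9021  0.4303 -0.032 ] y [ 0.404  -0.8162  0.4131] z [ 0.1516 -0.3856 -0.9101]
travel [ 2.2894 -2.8105 -1.0229]
```

```bash
python3 -m jog '[{"travel":[0.57,-0.7,-0.26],"twist":0,"grip":1},{"travel":[0.57,-0.7,-0.26],"twist":0,"grip":1},{"travel":[0.57,-0.7,-0.26],"twist":0,"grip":1},{"travel":[0.57,-0.7,-0.26],"twist":0,"grip":1},{"travel":[0.57,-0.7,-0.26],"twist":0,"grip":1},{"travel":[0.57,-0.7,-0.26],"twist":0,"grip":1},{"travel":[0.57,-0.7,-0.26],"twist":0,"grip":1}]'|sed -n 2,3p
python3 -m jog '[{"travel":[0.57,-0.7,-0.26],"twist":0,"grip":1},{"travel":[0.57,-0.7,-0.26],"twist":0,"grip":1},{"travel":[0.57,-0.7,-0.26],"twist":0,"grip":1},{"travel":[0.57,-0.7,-0.26],"twist":0,"grip":1},{"travel":[0.57,-0.7,-0.26],"twist":0,"grip":1},{"travel":[0.57,-0.7,-0.26],"twist":0,"grip":1},{"travel":[0.57,-0.7,-0.26],"twist":0,"grip":1}]'|sed -n 2,3p
python3 mv.py 0.46 0.43 0.62
```

```text
tcp_pos: [0.2833, -0.4028, 0.6909]
orientation: [0.21, 0.952, 0.219, 0.032]
tcp_pos: [0.3405, -0.1272, 0.671]
orientation: [0.21, 0.952, 0.219, 0.033]
t 5.4333 p [ 0.3405 -0.1272  0.671 ] q [-0.4488 -0.4195  1.2765 -0.3043  1.9433  0.509 ] F [ 0.5287 -0.4511  0.6988] open 0.0008397937682211125
lean deg 24.498628337148013 dir -68.01024136749471 x [ 0.9017  0.4315 -0.0285] y [ 0.4036 -0.8161  0.4137] z [ 0.1553 -0.3845 -0.91  ]
travel [ 1.1655 -1.4255 -0.4976]
```

```bash
python3 -m jog '[{"travel":[0.58,-0.71,-0.25],"twist":0,"grip":1},{"travel":[0.58,-0.71,-0.25],"twist":0,"grip":1},{"travel":[0.58,-0.71,-0.25],"twist":0,"grip":1},{"travel":[0.58,-0.71,-0.25],"twist":0,"grip":1},{"travel":[0.58,-0.71,-0.25],"twist":0,"grip":1},{"travel":[0.58,-0.71,-0.25],"twist":0,"grip":1},{"travel":[0.58,-0.71,-0.25],"twist":0,"grip":1}]'|sed -n 2,3p
python3 -m jog '[{"travel":[0.58,-0.71,-0.25],"twist":0,"grip":1},{"travel":[0.58,-0.71,-0.25],"twist":0,"grip":1},{"travel":[0.58,-0.71,-0.25],"twist":0,"grip":1},{"travel":[0.58,-0.71,-0.25],"twist":0,"grip":1},{"travel":[0.58,-0.71,-0.25],"twist":0,"grip":1},{"travel":[0.58,-0.71,-0.25],"twist":0,"grip":1},{"travel":[0.58,-0.71,-0.25],"twist":0,"grip":1}]'|sed -n 2,3p
python3 mv.py 0.46 0.43 0.62
python3 - <<'E'
from h import *
from cell import ctrl
A=Rq(ctrl.get_obs()["orientation"])
for b in (.7,.8,.9):print(b,A.T@np.array([np.cos(b),np.sin(b),.7]))
E
```

```text
tcp_pos: [0.4005, 0.1505, 0.6452]
orientation: [0.208, 0.952, 0.22, 0.033]
tcp_pos: [0.4573, 0.4213, 0.6169]
orientation: [0.207, 0.953, 0.22, 0.034]
t 6.6 p [0.4573 0.4213 0.6169] q [ 0.7444  0.6744  0.1887 -0.5709  2.3483  1.4694] F [ 0.8281 -0.2981  1.0814] open 0.0004100994040460274
lean deg 24.259130444662432 dir -67.74129933917075 x [ 0.901   0.433  -0.0268] y [ 0.4049 -0.8173  0.41  ] z [ 0.1556 -0.3802 -0.9117]
travel [ 0.0203 -0.0157 -0.019 ]
0.7 [ 0.94931523  0.07018532 -0.76411688]
0.8 [ 0.91959119 -0.01717864 -0.80253158]
0.9 [ 0.88049162 -0.10150341 -0.83930421]
```

```bash
python3 -m jog '[{"travel":[0.92,0,-0.8],"twist":0,"grip":1}]'|sed -n 2,3p
python3 -m jog '[{"travel":[0.92,0,-0.8],"twist":0,"grip":1}]'|sed -n 3p
python3 -m jog '[{"travel":[0.92,0,-0.8],"twist":0,"grip":1}]'|sed -n 3p
python3 -m jog '[{"travel":[0.92,0,-0.8],"twist":0,"grip":1}]'|sed -n 3p
python3 -m jog '[{"travel":[0.92,0,-0.8],"twist":0,"grip":1}]'|sed -n 3p
python3 -m jog '[{"travel":[0.92,0,-0.8],"twist":0,"grip":1}]'|sed -n 3p
python3 -m jog '[{"travel":[0.92,0,-0.8],"twist":0,"grip":1}]'|sed -n 3p
python3 -m jog '[{"travel":[0.92,0,-0.8],"twist":0,"grip":1}]'|sed -n 2,3p
python3 mv.py
python3 - <<'E'
from h import *
from cell import ctrl
A=Rq(ctrl.get_obs()["orientation"])
for b in (.5,.7,.8,.9):print(b,A.T@np.array([np.cos(b),np.sin(b),.7]))
E
```

```text
tcp_pos: [0.4678, 0.4289, 0.5994]
orientation: [0.212, 0.95, 0.227, 0.029]
orientation: [0.205, 0.951, 0.226, 0.048]
orientation: [0.199, 0.952, 0.225, 0.065]
orientation: [0.195, 0.951, 0.227, 0.078]
orientation: [0.192, 0.95, 0.229, 0.088]
orientation: [0.189, 0.949, 0.231, 0.098]
orientation: [0.186, 0.948, 0.234, 0.108]
tcp_pos: [0.5007, 0.4378, 0.6327]
orientation: [0.184, 0.947, 0.237, 0.118]
t 7.2667 p [0.5007 0.4378 0.6327] q [ 0.737   0.6574  0.183  -0.5477  2.1869  1.4707] F [-0.3232  0.9615  0.0848] open 0.00046770023653282044
lean deg 25.239536965640266 dir -43.14980861626549 x [0.86   0.4914 0.1374] y [ 0.4044 -0.8207  0.4037] z [ 0.3111 -0.2916 -0.9045]
0.5 [ 1.08649305  0.24404247 -0.49997612]
0.7 [ 1.07051052  0.0632085  -0.58310541]
0.8 [ 1.04785149 -0.02436926 -0.62563039]
0.9 [ 1.01568341 -0.10888017 -0.66823074]
```

```bash
python3 -m jog '[{"travel":[1,-0.15,-0.65],"twist":0,"grip":1}]'|sed -n 3p
python3 -m jog '[{"travel":[1,-0.15,-0.65],"twist":0,"grip":1}]'|sed -n 3p
python3 -m jog '[{"travel":[1,-0.15,-0.65],"twist":0,"grip":1}]'|sed -n 3p
python3 -m jog '[{"travel":[1,-0.15,-0.65],"twist":0,"grip":1}]'|sed -n 3p
python3 -m jog '[{"travel":[1,-0.15,-0.65],"twist":0,"grip":1}]'|sed -n 3p
python3 -m jog '[{"travel":[1,-0.15,-0.65],"twist":0,"grip":1}]'|sed -n 3p
python3 -m jog '[{"travel":[1,-0.15,-0.65],"twist":0,"grip":1}]'|sed -n 3p
python3 -m jog '[{"travel":[1,-0.15,-0.65],"twist":0,"grip":1}]'|sed -n 3p
python3 -m jog '[{"travel":[1,-0.15,-0.6],"twist":0,"grip":1}]'|sed -n 3p
python3 -m jog '[{"travel":[1,-0.15,-0.6],"twist":0,"grip":1}]'|sed -n 3p
python3 mv.py
python3 - <<'E'
from h import *
from cell import ctrl
A=Rq(ctrl.get_obs()["orientation"])
for b in (.5,.7,.8,.9):print(b,A.T@np.array([np.cos(b),np.sin(b),.7]))
E
```

```text
orientation: [0.18, 0.945, 0.239, 0.129]
orientation: [0.177, 0.944, 0.241, 0.14]
orientation: [0.174, 0.942, 0.244, 0.151]
orientation: [0.171, 0.94, 0.246, 0.162]
orientation: [0.167, 0.938, 0.248, 0.173]
orientation: [0.163, 0.936, 0.25, 0.185]
orientation: [0.159, 0.934, 0.253, 0.196]
orientation: [0.155, 0.932, 0.255, 0.208]
orientation: [0.151, 0.929, 0.257, 0.22]
orientation: [0.147, 0.926, 0.259, 0.231]
t 8.1 p [0.527  0.5048 0.6502] q [ 0.7989  0.6563  0.1836 -0.5318  1.9675  1.5313] F [ 0.676  -0.5986 -0.0002] open 0.00031402002535053757
lean deg 31.80481046529665 dir -16.77095678169754 x [0.7588 0.5477 0.3525] y [ 0.4118 -0.8228  0.3918] z [ 0.5046 -0.1521 -0.8498]
0.5 [ 1.17525429  0.24118192 -0.22496365]
0.7 [ 1.17995888  0.05916854 -0.30691387]
0.8 [ 1.1683136  -0.02906653 -0.35241804]
0.9 [ 1.14746068 -0.11427121 -0.40034495]
```

```bash
python3 -m jog '[{"travel":[1,-0.15,-0.4],"twist":0,"grip":1}]'|sed -n 3p
python3 -m jog '[{"travel":[1,-0.15,-0.4],"twist":0,"grip":1}]'|sed -n 3p
python3 -m jog '[{"travel":[1,-0.15,-0.4],"twist":0,"grip":1}]'|sed -n 3p
python3 mv.py 0.45 0.1 0.45
python3 - <<'E'
from h import *
from cell import ctrl
A=Rq(ctrl.get_obs()["orientation"]);z=A[:,2];y=np.cross(z,[0,0,1]);y/=np.linalg.norm(y)
for s in(1,-1):
    v=A.T@(s*y);print("twist rad",np.arctan2(-v[0],v[1]),s*y)
E
```

```text
orientation: [0.142, 0.923, 0.261, 0.244]
orientation: [0.138, 0.92, 0.263, 0.255]
orientation: [0.134, 0.917, 0.265, 0.266]
t 8.35 p [0.5406 0.5261 0.6553] q [ 0.8094  0.6614  0.184  -0.5257  1.889   1.5446] F [-0.1174 -0.492  -0.4328] open 0.000587809819051716
lean deg 34.68620131437162 dir -10.50105586946215 x [0.7172 0.5578 0.4177] y [ 0.4154 -0.8235  0.3865] z [ 0.5596 -0.1037 -0.8223]
travel [-1.2946  0.7795  0.541 ]
twist rad 0.7466553840097289 [-0.18225365 -0.98325155  0.        ]
twist rad -2.3949372695800646 [ 0.18225365  0.98325155 -0.        ]
```

```bash
python3 -m jog '[{"travel":[-0.78,0.47,0.32],"twist":0.75,"grip":1},{"travel":[-0.78,0.47,0.32],"twist":0.75,"grip":1},{"travel":[-0.78,0.47,0.32],"twist":0.75,"grip":1},{"travel":[-0.78,0.47,0.32],"twist":0.75,"grip":1},{"travel":[-0.78,0.47,0.32],"twist":0.75,"grip":1},{"travel":[-0.78,0.47,0.32],"twist":0.75,"grip":1},{"travel":[-0.78,0.47,0.32],"twist":0.75,"grip":1}]'|sed -n 2,3p
python3 mv.py 0.45 -0.19 0.31
```

```text
tcp_pos: [0.4936, 0.3112, 0.5543]
orientation: [0.082, 0.95, 0.09, 0.287]
t 8.9333 p [0.4936 0.3112 0.5543] q [ 0.5632 -0.1332  1.3605 -0.3999  1.4544  1.8985] F [ 0.8946 -1.271   0.877 ] open 0.00044742152989286324
lean deg 34.67813925619261 dir -10.54426451315831 x [0.8196 0.2175 0.53  ] y [ 0.1237 -0.9705  0.207 ] z [ 0.5594 -0.1041 -0.8224]
travel [-0.9142  1.4348  0.7624]
```

```bash
python3 -m jog '[{"travel":[-0.46,0.72,0.38],"twist":0.75,"grip":1},{"travel":[-0.46,0.72,0.38],"twist":0.75,"grip":1},{"travel":[-0.46,0.72,0.38],"twist":0.75,"grip":1},{"travel":[-0.46,0.72,0.38],"twist":0.75,"grip":1},{"travel":[-0.46,0.72,0.38],"twist":0.75,"grip":1},{"travel":[-0.46,0.72,0.38],"twist":0.75,"grip":1},{"travel":[-0.46,0.72,0.38],"twist":0.75,"grip":1}]'|sed -n 2,3p
python3 mv.py 0.45 -0.19 0.31
```

```text
tcp_pos: [0.4708, 0.059, 0.4319]
orientation: [0.028, 0.95, -0.089, 0.297]
t 9.5167 p [0.4708 0.059  0.4319] q [-0.095  -0.6338  1.9609 -0.0566  1.212   1.667 ] F [-0.8922 -0.892  -0.4816] open 0.0002175646731334259
lean deg 34.66829143081224 dir -10.784816162834149 x [ 0.808  -0.1535  0.5688] y [-0.1868 -0.9824  0.0003] z [ 0.5588 -0.1064 -0.8225]
travel [-0.1598  0.8283  0.3838]
```

```bash
python3 -m jog '[{"travel":[-0.16,0.83,0.38],"twist":0,"grip":-0.3},{"travel":[-0.16,0.83,0.38],"twist":0,"grip":-0.3},{"travel":[-0.16,0.83,0.38],"twist":0,"grip":-0.3},{"travel":[-0.16,0.83,0.38],"twist":0,"grip":-0.3},{"travel":[-0.16,0.83,0.38],"twist":0,"grip":-0.3},{"travel":[-0.16,0.83,0.38],"twist":0,"grip":-0.3},{"travel":[-0.16,0.83,0.38],"twist":0,"grip":-0.3},{"travel":[-0.16,0.83,0.38],"twist":0,"grip":-0.3}]'
python3 - <<'E'
from h import *
from cell import ctrl,vision
o=ctrl.get_obs();c=vision.capture("wrist");M=wristM(o,c)
cv2.imwrite("pics/w1.png",c["img"]);p=proj(c,[.538,-.208,.173],M);print("expected ball",p)
b,n=redball(c,(int(p[0])-50,int(p[1])-50,100,100));print(b,n,onz(c,b,.173,M))
E
```

```text
t: 10.18
tcp_pos: [0.4481, -0.192, 0.3085]
orientation: [0.028, 0.951, -0.093, 0.294]
contact_force: [0.5, 0.6, 0.3]
opening: 0.0519
grip_force: 0.0
expected ball [283.00699301 193.20653051]
[281.65705128 189.96153846] 312 [ 0.54127196 -0.20740112  0.173     ]
```

View pics/w1.png

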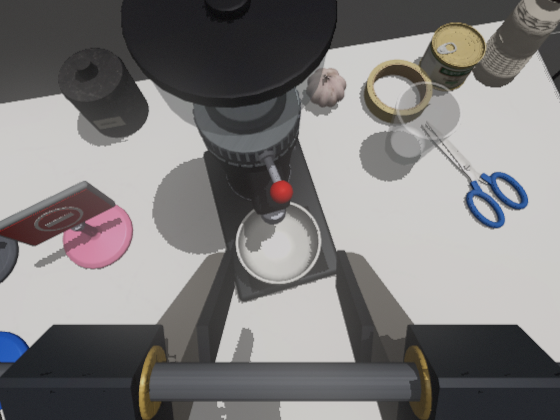

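```bash
python3 mv.py 0.5445 -0.208 0.1665
```

```text
t 10.2333 p [ 0.4489 -0.1901  0.3102] q [-0.9042 -0.6239  2.1881  0.4214  1.1352  0.7661] F [ 0.5018 -0.5662 -0.0014] open 0.05581259471694942
lean deg 34.459506171774436 dir -10.85242434778304 x [ 0.8092 -0.1585  0.5658] y [-0.191  -0.9816 -0.0019] z [ 0.5557 -0.1065 -0.8245]
travel [-0.0039 -0.0015  0.5784]
```

```bash
python3 -m jog '[{"travel":[0,0,0.2],"twist":0,"grip":-0.3},{"travel":[0,0,0.3],"twist":0,"grip":-0.3},{"travel":[0,0,0.4],"twist":0,"grip":-0.3},{"travel":[0,0,0.5],"twist":0,"grip":-0.3},{"travel":[0,0,0.58],"twist":0,"grip":-0.3},{"travel":[0,0,0.58],"twist":0,"grip":-0.3},{"travel":[0,0,0.58],"twist":0,"grip":-0.3}]'
python3 - <<'E'
from h import *
from cell import ctrl,vision
o=ctrl.get_obs();c=vision.capture("wrist");M=wristM(o,c)
cv2.imwrite("pics/w2.png",c["img"])
E
```

```text
t: 10.82
tcp_pos: [0.5477, -0.2049, 0.1686]
orientation: [0.027, 0.951, -0.088, 0.296]
contact_force: [0.1, -0.7, 0.7]
opening: 0.0594
grip_force: 0.0
```

View pics/w2.png

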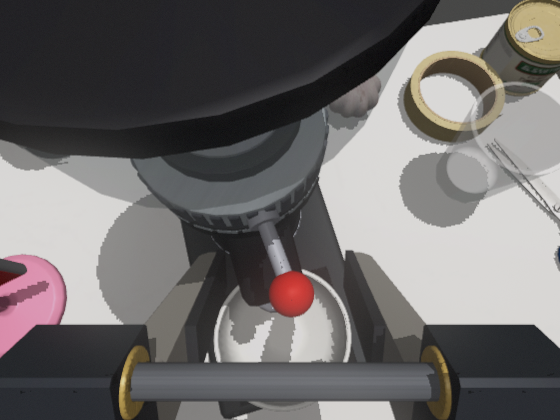

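The ball, at (291,294), sits between the open fingers (x 200–370), so I close and pinch.

```bash
python3 -m jog '[{"travel":[0,0,0],"twist":0,"grip":1},{"travel":[0,0,0],"twist":0,"grip":1},{"travel":[0,0,0],"twist":0,"grip":1},{"travel":[0,0,0],"twist":0,"grip":1},{"travel":[0,0,0],"twist":0,"grip":1},{"travel":[0,0,0],"twist":0,"grip":1},{"travel":[0,0,0],"twist":0,"grip":1}]'
cat > arc.py <<'E'
from h import *
from cell import ctrl,vision
np.set_printoptions(suppress=True,precision=3)
# assume gripped: ball in tool frame offset d; give travel to rotate about axis by dphi
o=ctrl.get_obs();A=Rq(o["orientation"]);g=o["tcp_pos"]-.008*A[:,2]
ax=np.array([.626,-.187]);v=g[:2]-ax;print("grasp pt",g,"r",np.linalg.norm(v),"phi",np.arctan2(v[1],v[0]),"collar",.70+np.mod(np.arctan2(v[1],v[0])+3.055+np.pi,2*np.pi)-np.pi)
phi=np.arctan2(v[1],v[0])
import sys
for d in map(float,sys.argv[1:]):
    w=np.array([np.cos(phi+d),np.sin(phi+d)])*.09-v/np.linalg.norm(v)*.09;print(d,A.T@np.r_[w,0]/.3)
E
python3 arc.py -.1 -.2 -.3 -.4 -.5 -.6 -.7 -.8
```

```text
t: 11.45
tcp_pos: [0.5469, -0.2073, 0.1689]
orientation: [0.028, 0.951, -0.089, 0.296]
contact_force: [-4.6, -1.2, 2.2]
opening: 0.0191
grip_force: 29.6
grasp pt [ 0.542 -0.206  0.176] r 0.08578647014314189 phi -2.9126216883319223 collar 0.8423783116680781
-0.1 [-0.009 -0.028 -0.006]
-0.2 [-0.015 -0.057 -0.011]
-0.3 [-0.019 -0.086 -0.013]
-0.4 [-0.021 -0.116 -0.015]
-0.5 [-0.02  -0.146 -0.014]
-0.6 [-0.017 -0.176 -0.012]
-0.7 [-0.011 -0.205 -0.008]
-0.8 [-0.003 -0.234 -0.002]
```

```bash
python3 -m jog '[{"travel":[-0.009,-0.028,-0.006],"twist":0,"grip":1},{"travel":[-0.015,-0.057,-0.011],"twist":0,"grip":1},{"travel":[-0.019,-0.086,-0.013],"twist":0,"grip":1},{"travel":[-0.021,-0.116,-0.015],"twist":0,"grip":1},{"travel":[-0.020,-0.146,-0.014],"twist":0,"grip":1},{"travel":[-0.017,-0.176,-0.012],"twist":0,"grip":1},{"travel":[-0.017,-0.176,-0.012],"twist":0,"grip":1},{"travel":[-0.017,-0.176,-0.012],"twist":0,"grip":1}]'
python3 arc.py -.1 -.2 -.3 -.4
python3 - <<'E'
from h import *
from cell import vision
t=vision.capture("top");b,n=redball(t,(325,225,45,22));print(b,n,onz(t,b,.173))
E
```

```text
t: 12.12
tcp_pos: [0.5508, -0.1538, 0.169]
orientation: [0.028, 0.951, -0.089, 0.296]
contact_force: [-3.8, -1.4, 2.3]
opening: 0.019
grip_force: 30.0
grasp pt [ 0.546 -0.153  0.176] r 0.08663999359940808 phi 2.7375821551607924 collar 0.20939684798120606
-0.1 [ 0.007 -0.029  0.004]
-0.2 [ 0.015 -0.057  0.011]
-0.3 [ 0.027 -0.084  0.018]
-0.4 [ 0.04  -0.109  0.027]
[336.4 234.4] 15 [ 0.54176718 -0.15277987  0.173     ]
```

```bash
python3 -m jog '[{"travel":[0.006,-0.02,0.004],"twist":0,"grip":1},{"travel":[0.011,-0.042,0.008],"twist":0,"grip":1},{"travel":[0.011,-0.042,0.008],"twist":0,"grip":1}]'; python3 arc.py -.05 -.1 -.15
python3 -m jog '[{"travel":[0.004,-0.013,0.003],"twist":0,"grip":1},{"travel":[0.004,-0.013,0.003],"twist":0,"grip":1}]'; python3 arc.py -.05 -.1 -.15
```

```text
t: 12.42
tcp_pos: [0.5579, -0.1419, 0.169]
orientation: [0.027, 0.95, -0.09, 0.297]
contact_force: [5.5, -0.2, -1.8]
opening: 0.0188
grip_force: 30.0
grasp pt [ 0.553 -0.141  0.176] r 0.08595265527781504 phi 2.577145122738666 collar 0.04895981555908069
-0.05 [ 0.005 -0.014  0.003]
-0.1 [ 0.01  -0.027  0.007]
-0.15 [ 0.016 -0.04   0.011]
t: 12.58
tcp_pos: [0.5592, -0.1399, 0.1689]
orientation: [0.029, 0.951, -0.089, 0.296]
contact_force: [-7.1, -7.2, 3.6]
opening: 0.019
grip_force: 30.1
grasp pt [ 0.555 -0.139  0.175] r 0.08587048089337093 phi 2.5488902693082576 collar 0.020704962128671234
-0.05 [ 0.005 -0.014  0.004]
-0.1 [ 0.011 -0.027  0.007]
-0.15 [ 0.017 -0.04   0.012]
```

```bash
python3 -m jog '[{"travel":[0.004,-0.013,0.003],"twist":0,"grip":1},{"travel":[0.004,-0.013,0.003],"twist":0,"grip":1},{"travel":[0.004,-0.013,0.003],"twist":0,"grip":1}]'; python3 arc.py .1 .2 .3 .4 .5 .6 .7 .8 .9 1.0 1.1; python3 mv.py
```

```text
t: 12.83
tcp_pos: [0.5599, -0.1396, 0.1686]
orientation: [0.032, 0.951, -0.089, 0.295]
contact_force: [-26.6, -19.4, 9.7]
opening: 0.0188
grip_force: 30.9
grasp pt [ 0.556 -0.139  0.175] r 0.08544431691120825 phi 2.541056615612836 collar 0.012871308433250128
0.1 [-0.009  0.028 -0.006]
0.2 [-0.015  0.057 -0.01 ]
0.3 [-0.02   0.087 -0.012]
0.4 [-0.021  0.117 -0.013]
0.5 [-0.02   0.147 -0.012]
0.6 [-0.017  0.176 -0.01 ]
0.7 [-0.012  0.205 -0.006]
0.8 [-0.003  0.234  0.   ]
0.9 [0.007 0.261 0.008]
1.0 [0.019 0.287 0.017]
1.1 [0.034 0.311 0.027]
t 12.8333 p [ 0.5599 -0.1396  0.1686] q [-0.5665 -0.1925  2.1753  0.3558  0.6179  0.956 ] F [-26.5743 -19.4099   9.6833] open 0.018769224128815553
lean deg 34.50973397692523 dir -11.589064927800194 x [ 0.8104 -0.1496  0.5665] y [-0.1877 -0.9822  0.0092] z [ 0.555  -0.1138 -0.824 ]
```

```bash
python3 -m jog '[{"travel":[-0.009,0.028,-0.006],"twist":0,"grip":1},{"travel":[-0.015,0.057,-0.010],"twist":-0.1,"grip":1},{"travel":[-0.020,0.087,-0.012],"twist":-0.2,"grip":1},{"travel":[-0.021,0.117,-0.013],"twist":-0.3,"grip":1},{"travel":[-0.020,0.147,-0.012],"twist":-0.4,"grip":1},{"travel":[-0.017,0.176,-0.010],"twist":-0.5,"grip":1},{"travel":[-0.012,0.205,-0.006],"twist":-0.6,"grip":1},{"travel":[-0.003,0.234,0],"twist":-0.7,"grip":1}]'; python3 arc.py .1 .2 .3; python3 mv.py
```

```text
t: 13.5
tcp_pos: [0.5468, -0.2021, 0.167]
orientation: [0.077, 0.952, 0.08, 0.285]
contact_force: [-5.3, 3.3, 3.2]
opening: 0.0189
grip_force: 30.0
grasp pt [ 0.542 -0.201  0.174] r 0.08488391502024567 phi -2.9722963300651544 collar 0.782703669934846
0.1 [-0.     0.029  0.007]
0.2 [0.002 0.058 0.015]
0.3 [0.006 0.086 0.024]
t 13.5 p [ 0.5468 -0.2021  0.167 ] q [-0.7245 -0.1597  2.1502  0.4841  0.6808  0.3716] F [-5.3378  3.3421  3.1814] open 0.018916757595471335
lean deg 34.37304800628005 dir -10.257197055425165 x [0.8243 0.1964 0.5309] y [ 0.1087 -0.9754  0.192 ] z [ 0.5556 -0.1005 -0.8254]
```

```bash
python3 -m jog '[{"travel":[0,0.029,0.007],"twist":-0.1,"grip":1},{"travel":[0.002,0.058,0.015],"twist":-0.2,"grip":1},{"travel":[0.005,0.078,0.021],"twist":-0.2,"grip":1},{"travel":[0.005,0.078,0.021],"twist":-0.2,"grip":1},{"travel":[0.005,0.078,0.021],"twist":-0.2,"grip":1}]'; python3 arc.py .05 .1
python3 - <<'E'
from h import *
from cell import vision
t=vision.capture("top");s=vision.capture("side")
b,n=redball(t,(325,225,50,22));p=onz(t,b,.173);print(b,n,p,"collar est",.7+np.arctan2(p[1]+.187,p[0]-.626)+3.055)
cv2.imwrite("pics/x.png",t["img"])
E
```

```text
t: 13.92
tcp_pos: [0.5542, -0.2265, 0.1667]
orientation: [0.092, 0.947, 0.125, 0.281]
contact_force: [-1.2, -0.9, -3.7]
opening: 0.0189
grip_force: 30.0
grasp pt [ 0.55  -0.226  0.173] r 0.08550951430404834 phi -2.6728036825826913 collar 1.082196317417309
0.05 [0.002 0.014 0.005]
0.1 [0.005 0.028 0.011]
[359.5        233.33333333] 12 [ 0.54448124 -0.22293904  0.173     ] collar est 1.0286415174725687
```

```bash
python3 -m jog '[{"travel":[0,0,0],"twist":0,"grip":-0.3},{"travel":[0,0,0],"twist":0,"grip":-0.3},{"travel":[0,0,0],"twist":0,"grip":-0.3},{"travel":[0,0,0],"twist":0,"grip":-0.3},{"travel":[0,0,-0.1],"twist":0,"grip":-0.3},{"travel":[0,0,-0.25],"twist":0,"grip":-0.3},{"travel":[0,0,-0.4],"twist":0,"grip":-0.3},{"travel":[0,0,-0.5],"twist":0,"grip":-0.3}]'
python3 - <<'E'
from h import *
from cell import vision,ctrl
t=vision.capture("top");o=ctrl.get_obs();c=vision.capture("wrist");M=wristM(o,c)
b,n=redball(t,(325,225,50,22));p=onz(t,b,.173);f=lambda p:.7+np.arctan2(p[1]+.187,p[0]-.626)+3.055
print(b,n,p,"collar est",f(p))
e=proj(c,[.544,-.225,.173],M);b,n=redball(c,(int(e[0])-50,int(e[1])-50,100,100));p=onz(c,b,.173,M);print(e,b,n,p,f(p))
i=c["img"];x,y=int(b[0]),int(b[1]);x0=max(0,x-120);y0=max(0,y-110);cv2.imwrite("pics/w3.png",cv2.resize(i[y0:y0+150,x0:x0+200],(800,600),interpolation=cv2.INTER_CUBIC));print(x0,y0)
E
```

```text
t: 14.68
tcp_pos: [0.4704, -0.2107, 0.294]
orientation: [0.094, 0.946, 0.125, 0.283]
contact_force: [0.5, -1.7, 0.4]
opening: 0.06
grip_force: 0.0
[361.32 233.44] 25 [ 0.54411451 -0.22845152  0.173     ] collar est 1.0820131896219334
[275.40450678 208.97012377] [281.43465046 205.61094225] 329 [ 0.54836267 -0.22964889  0.173     ] 1.1157397114357217
161 95
```

View pics/w3.png

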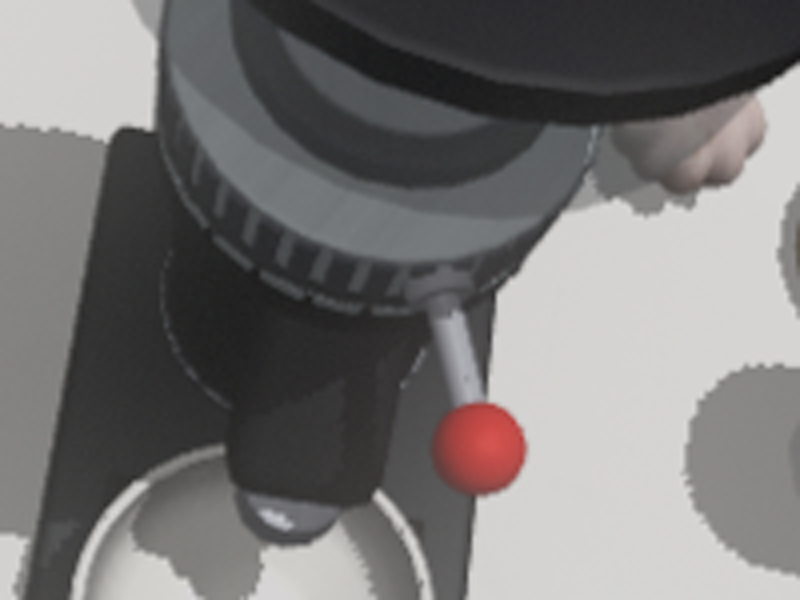

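The collar is at the fourth click: the ball moved +0.26 rad from its start notch, and 1.06 rad back from the stop. Now the sign.

```bash
python3 mv.py 0.47 0.03 0.29
python3 -m jog '[{"travel":[0,-0.1,-0.05],"twist":0,"grip":1},{"travel":[0,-0.1,-0.05],"twist":0.2,"grip":1},{"travel":[0,-0.1,-0.05],"twist":0.4,"grip":1},{"travel":[0,-0.1,-0.05],"twist":0.6,"grip":1},{"travel":[0,-0.1,-0.05],"twist":0.9,"grip":1},{"travel":[0,-0.1,-0.05],"twist":0.9,"grip":1}]' | sed -n 2,3p; python3 mv.py 0.46 0.12 0.27
```

```text
t 14.7833 p [ 0.4718 -0.2132  0.3001] q [-0.8949 -0.5208  2.1509  0.4374  1.0571  0.2832] F [ 0.4506 -0.5171  0.5919] open 0.059771857988704546
lean deg 35.24724121800505 dir -11.537448576538559 x [0.8048 0.2937 0.5157] y [ 0.1804 -0.9489  0.259 ] z [ 0.5654 -0.1154 -0.8167]
travel [ 0.2159 -0.7791 -0.0694]
tcp_pos: [0.4575, -0.1809, 0.2964]
orientation: [0.027, 0.95, -0.092, 0.296]
t 15.2833 p [ 0.4575 -0.1809  0.2964] q [-0.8648 -0.609   2.2072  0.414   1.0877  0.7898] F [ 0.8294 -0.8049 -0.1951] open 0.021961668717005438
lean deg 34.59547402967715 dir -10.691841101279257 x [ 0.8078 -0.1586  0.5678] y [-0.1903 -0.9817 -0.0034] z [ 0.5579 -0.1053 -0.8232]
travel [-0.2021 -0.9861 -0.0286]
```

```bash
python3 -m jog '[{"travel":[-0.2,-0.98,-0.03],"twist":0,"grip":1},{"travel":[-0.2,-0.98,-0.03],"twist":0,"grip":1},{"travel":[-0.2,-0.98,-0.03],"twist":0,"grip":1},{"travel":[-0.2,-0.98,-0.03],"twist":0,"grip":1},{"travel":[-0.2,-0.98,-0.03],"twist":0,"grip":1},{"travel":[-0.2,-0.98,-0.03],"twist":0,"grip":1},{"travel":[-0.2,-0.98,-0.03],"twist":0,"grip":1},{"travel":[-0.2,-0.98,-0.03],"twist":0,"grip":1}]' | sed -n 2,3p
python3 - <<'E'
from h import *
from cell import vision,ctrl
o=ctrl.get_obs();c=vision.capture("wrist");M=wristM(o,c);im=c["img"].copy()
ps=.217;piv=np.array([.583,.187]);a=np.array([np.sin(ps),-np.cos(ps)])
for s in(-.052,.052):
  for z in(.06,.13):
    p=proj(c,np.r_[piv+s*a,z],M);print(s,z,p);cv2.circle(im,(int(p[0]),int(p[1])),3,(0,255,0),1)
p=proj(c,np.r_[piv,.01],M);print("foot",p);cv2.circle(im,(int(p[0]),int(p[1])),3,(0,255,0),1)
cv2.imwrite("pics/w4.png",im)
E
```

```text
tcp_pos: [0.4572, 0.1245, 0.2691]
orientation: [0.025, 0.951, -0.085, 0.296]
-0.052 0.06 [164.1281392  215.32848712]
-0.052 0.13 [139.94048172 193.72187643]
0.052 0.06 [253.16833086 180.98105332]
0.052 0.13 [246.86650096 153.50110234]
foot [217.29009405 211.10137704]
```

View pics/w4.png

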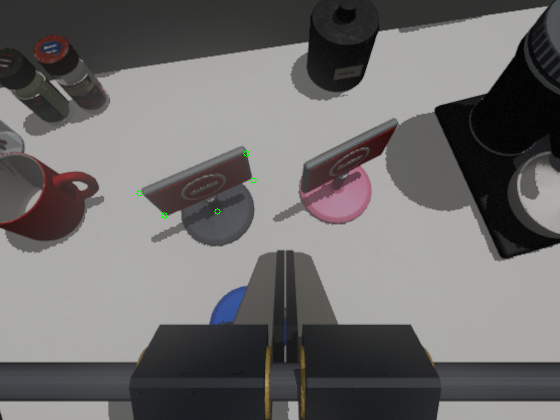

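```bash
python3 mv.py 0.53 0.143 0.114
```

```text
t 16.0 p [0.4574 0.1237 0.2688] q [ 0.1187 -0.5829  2.2449 -0.2102  0.9089  1.949 ] F [ 1.1424 -0.2286 -0.7434] open 0.0003316574855797341
lean deg 34.49094681520193 dir -10.099670330440027 x [ 0.811  -0.1469  0.5663] y [-0.1773 -0.9842 -0.0014] z [ 0.5575 -0.0993 -0.8242]
travel [-0.1054 -0.1055  0.5539]
```

```bash
python3 -m jog '[{"travel":[-0.1,-0.1,0.14],"twist":0,"grip":1},{"travel":[-0.1,-0.1,0.28],"twist":0,"grip":1},{"travel":[-0.1,-0.1,0.42],"twist":0,"grip":1},{"travel":[-0.1,-0.1,0.55],"twist":0,"grip":1},{"travel":[-0.1,-0.1,0.55],"twist":0,"grip":1},{"travel":[-0.1,-0.1,0.55],"twist":0,"grip":1}]'
cat > s1.py <<'E'
from h import *
from cell import ctrl
import sys
np.set_printoptions(suppress=True,precision=3)
o=ctrl.get_obs();A=Rq(o["orientation"]);piv=np.array([.584,.185]);ps=.217;k=float(sys.argv[1]);r=.036
for th in map(float,sys.argv[2:]):
    # k=+1: right arm pushed on red face; k=-1: other arm pushed on green face
    al=ps-np.pi/2+np.radians(th);a=k*np.array([np.cos(al),np.sin(al)]);n=k*np.array([np.sin(al),-np.cos(al)])
    d=.0045+.008*abs(n[0])+.018*abs(n[1])
    tip=np.r_[piv+r*a+d*n,.105];print(th,tip,A.T@(tip-.011*A[:,2]-o["tcp_pos"])/.3)
E
python3 s1.py 1 0 15 30 45 60 75 90
```

```text
t: 16.5
tcp_pos: [0.5301, 0.1328, 0.1119]
orientation: [0.029, 0.952, -0.09, 0.292]
contact_force: [0.9, 0.5, -0.2]
opening: 0.0002
grip_force: 0.0
0.0 [0.576 0.146 0.105] [ 0.105 -0.073  0.061]
15.0 [0.583 0.144 0.105] [ 0.125 -0.069  0.075]
30.0 [0.592 0.143 0.105] [ 0.149 -0.073  0.091]
45.0 [0.601 0.145 0.105] [ 0.174 -0.086  0.109]
60.0 [0.611 0.151 0.105] [ 0.197 -0.111  0.124]
75.0 [0.619 0.161 0.105] [ 0.214 -0.147  0.135]
90.0 [0.624 0.17  0.105] [ 0.224 -0.179  0.142]
```

```bash
python3 -m jog '[{"travel":[0.08,-0.07,0.045],"twist":0,"grip":1},{"travel":[0.105,-0.07,0.061],"twist":0,"grip":1},{"travel":[0.125,-0.069,0.075],"twist":0,"grip":1},{"travel":[0.149,-0.073,0.091],"twist":0,"grip":1},{"travel":[0.174,-0.086,0.109],"twist":0,"grip":1},{"travel":[0.197,-0.111,0.124],"twist":0,"grip":1},{"travel":[0.214,-0.147,0.135],"twist":0,"grip":1},{"travel":[0.224,-0.179,0.142],"twist":0,"grip":1}]'
python3 -m jog '[{"travel":[0,0,0],"twist":0,"grip":1},{"travel":[0,0,0],"twist":0,"grip":1}]'
python3 - <<'E'
from h import *
from cell import vision
t=vision.capture("top");c=vision.capture("wrist");s=vision.capture("side")
r=lambda im,x,y,w,h:cv2.resize(im[y:y+h,x:x+w],(400,300))
cv2.imwrite("pics/c5.png",np.vstack([np.hstack([r(t["img"],195,180,100,75),r(s["img"],220,245,80,60)]),np.hstack([cv2.resize(c["img"],(400,300)),np.zeros((300,400,3),np.uint8)])]))
E
```

```text
t: 17.17
tcp_pos: [0.6202, 0.1715, 0.1211]
orientation: [0.029, 0.951, -0.09, 0.296]
contact_force: [-1.9, -3.5, 1.2]
opening: 0.0008
grip_force: 1.8
t: 17.33
tcp_pos: [0.6205, 0.1728, 0.1214]
orientation: [0.027, 0.95, -0.089, 0.297]
contact_force: [1.4, -0.8, 0.6]
opening: 0.0001
grip_force: 0.3
```

View pics/c5.png

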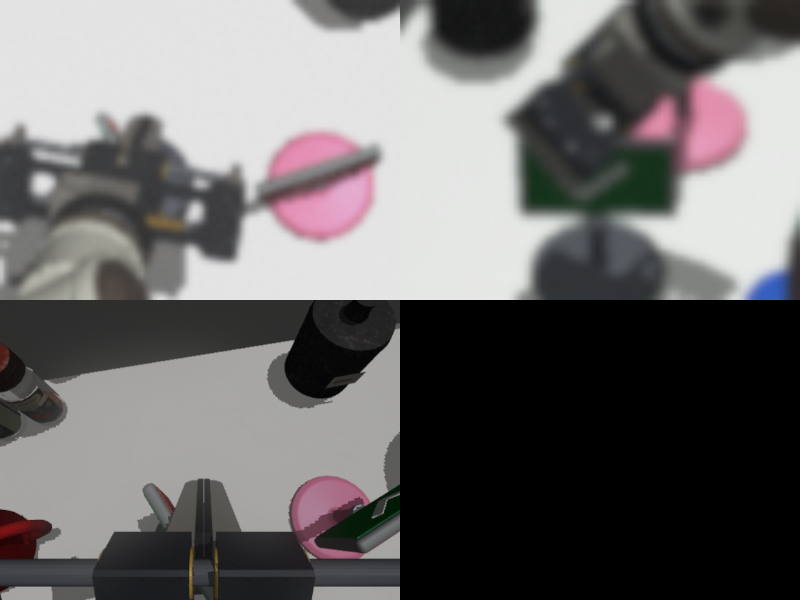

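```bash
python3 -m jog '[{"travel":[0,0.06,0],"twist":0,"grip":1},{"travel":[0.08,0.06,-0.12],"twist":0,"grip":1},{"travel":[0.13,0.06,-0.2],"twist":0,"grip":1},{"travel":[0.1,0,-0.3],"twist":0,"grip":1},{"travel":[0.05,-0.05,-0.4],"twist":0,"grip":1},{"travel":[0,-0.1,-0.5],"twist":0,"grip":1},{"travel":[0,-0.1,-0.5],"twist":0,"grip":1}]'
python3 mv.py 0.532 0.225 0.114; python3 s1.py -1 100 115 130 145 160 175 185
python3 - <<'E'
from h import *
from cell import vision,ctrl
o=ctrl.get_obs();c=vision.capture("wrist");M=wristM(o,c);im=c["img"].copy()
for th in (95,105,115):
  al=.217-np.pi/2+np.radians(th)
  for s in(-.052,.052):
    p=proj(c,[.584+s*np.cos(al),.185+s*np.sin(al),.13],M);print(th,s,p);cv2.circle(im,(int(p[0]),int(p[1])),2,(0,255-100*(th==95),255*(th>100)),-1)
cv2.imwrite("pics/w6.png",im)
E
```

```text
t: 18.07
tcp_pos: [0.5402, 0.2212, 0.2479]
orientation: [0.025, 0.95, -0.088, 0.299]
contact_force: [0.7, 0.2, 0.4]
opening: 0.0004
grip_force: 0.0
t 18.0667 p [0.5402 0.2212 0.2479] q [ 0.3316 -0.1651  1.9872 -0.3936  0.8126  2.2854] F [0.7298 0.1674 0.4256] open 0.00042549395789692306
lean deg 34.86646474388589 dir -10.148356469684103 x [ 0.8063 -0.1518  0.5717] y [-0.1822 -0.9833 -0.0042] z [ 0.5627 -0.1007 -0.8205]
travel [-0.2793 -0.0055  0.3495]
100.0 [0.541 0.194 0.105] [-0.255  0.092  0.366]
115.0 [0.541 0.182 0.105] [-0.25   0.13   0.369]
130.0 [0.545 0.17  0.105] [-0.234  0.168  0.38 ]
145.0 [0.553 0.159 0.105] [-0.207  0.198  0.399]
160.0 [0.565 0.151 0.105] [-0.171  0.216  0.423]
175.0 [0.574 0.147 0.105] [-0.144  0.223  0.442]
185.0 [0.578 0.145 0.105] [-0.132  0.228  0.451]
95 -0.052 [351.78353541 292.6726984 ]
95 0.052 [289.01145221 183.08971361]
105 -0.052 [361.1465781  286.25676611]
105 0.052 [280.10469957 188.4946333 ]
115 -0.052 [369.07584731 278.30930289]
115 0.052 [272.24516795 195.33110069]
```

View pics/w6.png

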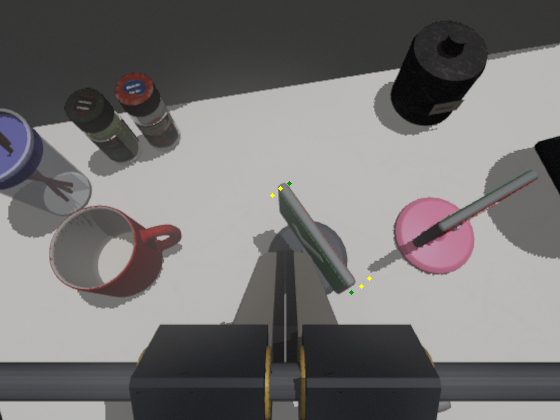

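```bash
python3 -m jog '[{"travel":[-0.08,0,0.1],"twist":0,"grip":1},{"travel":[-0.16,0,0.2],"twist":0,"grip":1},{"travel":[-0.24,0,0.3],"twist":0,"grip":1},{"travel":[-0.28,0,0.35],"twist":0,"grip":1},{"travel":[-0.28,0,0.35],"twist":0,"grip":1},{"travel":[-0.28,0,0.35],"twist":0,"grip":1}]'
python3 s1.py -1 100 115 130 145 160 170 180 190
```

```text
t: 18.62
tcp_pos: [0.5317, 0.2186, 0.1079]
orientation: [0.029, 0.951, -0.089, 0.294]
contact_force: [0.6, 0.4, 0.5]
opening: 0.0004
grip_force: 0.0
100.0 [0.541 0.194 0.105] [ 0.034  0.076 -0.002]
115.0 [0.541 0.182 0.105] [0.038 0.114 0.002]
130.0 [0.545 0.17  0.105] [0.055 0.152 0.013]
145.0 [0.553 0.159 0.105] [0.082 0.182 0.032]
160.0 [0.565 0.151 0.105] [0.118 0.2   0.056]
170.0 [0.572 0.148 0.105] [0.14  0.204 0.071]
180.0 [0.576 0.146 0.105] [0.151 0.209 0.079]
190.0 [0.58  0.145 0.105] [0.164 0.212 0.088]
```

```bash
python3 -m jog '[{"travel":[0.03,0.05,0],"twist":0,"grip":1},{"travel":[0.034,0.08,0],"twist":0,"grip":1},{"travel":[0.038,0.114,0.002],"twist":0,"grip":1},{"travel":[0.055,0.152,0.013],"twist":0,"grip":1},{"travel":[0.082,0.182,0.032],"twist":0,"grip":1},{"travel":[0.118,0.200,0.056],"twist":0,"grip":1},{"travel":[0.140,0.204,0.071],"twist":0,"grip":1},{"travel":[0.140,0.204,0.071],"twist":0,"grip":1}]'
python3 -m jog '[{"travel":[0.01,0.005,0.008],"twist":0,"grip":1},{"travel":[0.01,0.005,0.008],"twist":0,"grip":1},{"travel":[0.01,0.005,0.008],"twist":0,"grip":1}]'
python3 -m jog '[{"travel":[0.01,0.0,0.008],"twist":0,"grip":1},{"travel":[0.01,0.0,0.008],"twist":0,"grip":1},{"travel":[0.01,0.0,0.008],"twist":0,"grip":1}]'
```

```text
t: 19.28
tcp_pos: [0.5698, 0.1501, 0.1188]
orientation: [0.027, 0.95, -0.09, 0.298]
contact_force: [-0.2, 0.1, 0.9]
opening: 0.0002
grip_force: 0.0
t: 19.53
tcp_pos: [0.5705, 0.1489, 0.1159]
orientation: [0.028, 0.951, -0.089, 0.296]
contact_force: [-0.7, 0.5, -0.5]
opening: 0.0005
grip_force: 0.0
t: 19.78
tcp_pos: [0.5741, 0.1482, 0.1151]
orientation: [0.028, 0.951, -0.089, 0.296]
contact_force: [0.0, 1.1, -1.4]
opening: 0.0006
grip_force: 0.1
```

```bash
python3 -m jog '[{"travel":[0.01,0.0,0.007],"twist":0,"grip":1},{"travel":[0.01,0.0,0.007],"twist":0,"grip":1},{"travel":[0.01,0.0,0.007],"twist":0,"grip":1}]'|sed -n '2p;4p'
python3 -m jog '[{"travel":[0.01,0.0,0.007],"twist":0,"grip":1},{"travel":[0.01,0.0,0.007],"twist":0,"grip":1},{"travel":[0.01,0.0,0.007],"twist":0,"grip":1}]'|sed -n '2p;4p'
python3 - <<'E'
from h import *
from cell import vision,ctrl
o=ctrl.get_obs();c=vision.capture("wrist");s=vision.capture("side")
cv2.imwrite("pics/c7.png",np.hstack([cv2.resize(c["img"],(400,300)),cv2.resize(s["img"][245:305,220:300],(400,300))]))
E
```

```text
tcp_pos: [0.5771, 0.1474, 0.1146]
contact_force: [-3.6, 1.1, 1.0]
tcp_pos: [0.5783, 0.1465, 0.1132]
contact_force: [-19.1, 1.8, 10.4]
```

View pics/c7.png

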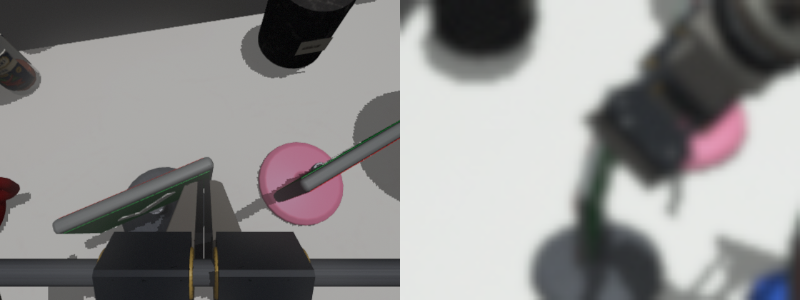

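It is at the stop, with the force at 19 N and the green face in front. I retreat backward, then up and clear.

```bash
python3 -m jog '[{"travel":[-0.03,0,-0.02],"twist":0,"grip":1},{"travel":[-0.06,0,-0.05],"twist":0,"grip":1},{"travel":[-0.06,0,-0.15],"twist":0,"grip":1},{"travel":[-0.06,0,-0.28],"twist":0,"grip":1},{"travel":[-0.06,0,-0.4],"twist":0,"grip":1},{"travel":[-0.06,0,-0.52],"twist":0,"grip":1},{"travel":[-0.06,0,-0.65],"twist":0,"grip":1},{"travel":[-0.06,0,-0.65],"twist":0,"grip":1}]'
python3 - <<'E'
from h import *
from cell import vision,ctrl
o=ctrl.get_obs();c=vision.capture("wrist");M=wristM(o,c);im=c["img"].copy();t=vision.capture("top")
for ps in (.217,):
  for s in(-.052,.052):
    p=proj(c,[.584+s*np.sin(ps),.185-s*np.cos(ps),.13],M);cv2.circle(im,(int(p[0]),int(p[1])),2,(0,255,255),-1)
b,n=redball(t,(325,225,50,22));p=onz(t,b,.173);print(b,n,p)
cv2.imwrite("pics/w8.png",np.hstack([im[:,:400],cv2.resize(t["img"][170:275,140:240],(400,420))]))
E
```

```text
t: 21.05
tcp_pos: [0.4593, 0.1717, 0.275]
orientation: [0.025, 0.949, -0.089, 0.303]
contact_force: [0.7, -0.3, 0.8]
opening: 0.0004
grip_force: 0.0
[361.32 233.44] 25 [ 0.54411451 -0.22845152  0.173     ]
```

View pics/w8.png

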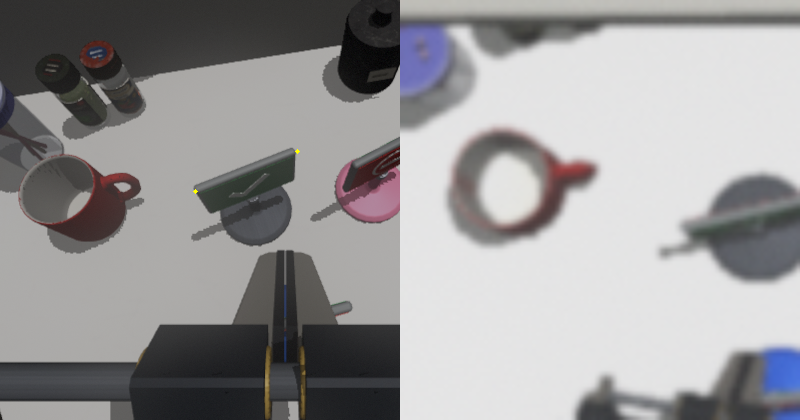

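The green tick face is to the front, with its top ends at (195,191) and (297,151), in line with where the red side was. The ball hasn't moved and the gripper is clear of everything, so I hand the job in.

```bash
python3 -m jog '[{"travel":[0,0,-0.1],"twist":0,"grip":1},{"travel":[0,0,-0.1],"twist":0,"grip":1},{"travel":[0,0,-0.1],"twist":0,"grip":1},{"travel":[0,0,-0.1],"twist":0,"grip":1}]'; python3 -c "
from cell import finish_job;print(finish_job())"
```

```text
t: 21.48
tcp_pos: [0.4414, 0.1727, 0.2883]
orientation: [0.028, 0.951, -0.089, 0.295]
contact_force: [-0.1, 0.3, 0.1]
opening: 0.0005
grip_force: 0.0
the job is handed in; nothing more can be done
None
```

The grinder was turned to its stop, backed off four clicks and released; the sign was then turned half a turn to its end stop, green side squarely front; I moved nothing else, and handed in at 21.5 s (no verdict shown).

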